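# Release the swivel tool caddy, bring the square box to the front and hold it

## Robot

A 7-joint arm with a two-finger parallel gripper is mounted at the origin on the work surface. World frame = base frame: x ahead of the robot, y to its left, z up, the work surface at z = 0. Lengths are in m, angles in rad, forces in N, time in s.
With the tool pointing down it reaches from about 0.4 to 0.9 m from the base axis. Payload 5.6 kg.
Tool frame: the origin (TCP) lies midway between the tips of the shut fingers; the grasp point (between the pads) lies 19 mm behind it; z points along the fingers, y is the line along which they close (so a half turn about z gives the same grasp; the last joint's range is limited). The gripper opens to 92 mm and grips with 3 to 60 N. Pads are 20 mm wide; open, the fingers measure 128 mm over their backs; the gripper's body (75 mm by 189 mm) begins 69 mm behind the grasp point.
Start: joints at [1.114, 0.468, -0.012, 1.603, 0.006, 1.071, -0.056], TCP at [0.261, -0.595, 0.215] pointing down, gripper open.
Joint ranges: [-2.53, 2.53], [-0.31, 2.02], [-1.57, 1.55], [0.28, 2.44], [-1.29, 4.43], [0.15, 1.84], [-2.92, 2.92]. Speed limits (rad/s): [2.57, 2.57, 3.14, 3.14, 3.14, 3.14, 3.14].

## Interface

Orientations are given as a 3x3 rotation matrix whose columns are the frame's x, y, z axes.
In Python, from station import env, effector, solver, viewer, workorder, search_frame, tip_of gives the robot as it stands. Calls block until the motion is done:
- env.reach(position, orientation): joint-space move of the TCP to a pose.
- env.movel(position, frame=None, rate=0.15): straight line of the TCP; frame=None keeps the orientation; rate is the mean speed in m/s.
- env.goto_joints(angles): joint-space move.
- effector.release() and effector.grasp(squeeze=None): open the fingers fully, or close them until they stop; squeeze is the grip in N (None keeps the last).
- env.pause(seconds).
- solver.inverse_kinematics(position, orientation): joint angles nearest the present ones, or None.
- env.sense(): the state.
- viewer.read_camera(name): name is "side" or "top"; returns (picture, depth): 400x640x3 uint8, red, green, blue; 400x640 float32, m along the optical axis (not along the pixel's ray), 0 where there is no reading.
- viewer.camera_info(name): a dict with "intrinsics" (3x3 intrinsics, pixels), "dist_coeffs" ([k1, k2, p1, p2, k3] as OpenCV has them; the pictures are not rectified), "eye" and "rotation" of the camera in the world. Camera axes: x right, y up, looking along -z (the intrinsics and any distortion apply to the point x, -y, -z); pixel columns grow to the right and rows downward; lengths in m; the calibration is good to about 2 mm. A picture is of the moment at which its call begins. camera_info takes no time and is no camera call.
A pose or a line that the arm cannot do raises env.PlanningError and nothing moves.
- workorder.finish_job(): hands the job in; it is judged then, once.
Trained networks look in the newest picture that a camera, given by its name, has taken for a name from the list of things; names that differ only in an ending like _2 or _b are one class to them, and where a whole thing is asked for, a point or a joint stands for the part that bears it (a point fixed in the world has none). Each returns a list of dicts, best first, with "score" (0 to 1); they miss things now and then, are a little off and sometimes report something else, mostly with a low value. They report only what shows in the picture. A call takes as long as a camera call.
- search_frame(camera, name): "at" ([x, y, z] in m, in world coordinates, good to about 4 mm: the middle of the surface that is visible of it).
- tip_of(camera, name): "at" ([x, y, z] in m, in world coordinates, good to about 4 mm: a listed point, or the origin of a listed thing).
The state is a dict: "t": time; "joint_positions": joint angles; "joint_velocities": joint speeds; "tau": joint torques, N m; "ee_pos": TCP position; "tcp_rot": TCP orientation; "wrist_force": force on the tool from outside, world axes, zero at the start; "moment": the same for the moment, N m; "gripper_width": finger opening in m; "grasp_force": force on a finger pad.
Only numpy, scipy, OpenCV 4.12 (cv2) and the standard library are available. Lean on these libraries where they do the work, as an engineer would, in place of code of your own. Each camera call takes 0.05 s, during which the arm holds its last target. There are 200 camera calls.

## Task

Release the swivel tool caddy on the bench by turning its clamp knob fully anticlockwise (seen from above) to the end stop. Then turn the caddy until its one square box stands squarely at the front, in line with the tongue that carries the knob, and finish there while still holding the turntable still with the gripper: do not let go. Leave the tape measure, the wrench and the glue bottle where they are.

Things in the scene. Friction and masses are not known exactly. Their poses are not given: they have to be found in the camera images.
- base: fixed wooden plinth of the caddy: a round foot 196 mm across and 24 mm high with a flat tongue 70 mm wide and 18 mm high that reaches 240 mm out from the centre. Origin at the centre of the underside, on the turntable's vertical axis; its -x axis points along the tongue, which is the caddy's front; z up. Its place and yaw change between starts
- clamp (a joint): angle of the black clamp knob in rad: 0 is fully anticlockwise seen from above (end stop, clamp released), it grows clockwise to 1.8 (tight). Starts 0.8 to 1.5, stays where it is left and needs about 0.1 N m to turn. Above about 0.2 a friction brake drags on the turntable, the harder the tighter (up to about 1 N m or more)
- clamp_grip (a point): on the knob's axis at gripping height, 55 mm above the bench, 190 mm from the turntable's axis along the tongue. The knob is a disc 44 mm across with an upright bar grip on it, 42 mm long, 14 mm thick, whose top lies 7 mm above this point and which is 32 mm tall. The bar runs along this point's x axis (a small white line on its top marks the -x end), z up
- carousel (a joint): angle of the turntable in rad: 0 when the square box is at the front, growing anticlockwise seen from above; starts 1.8 to 4.4, so the square box is somewhere towards the back; turns freely both ways (stops only at -7 and 7). About 0.05 N m of bearing friction once the clamp is released
- handle (a point): centre of the turntable's grip bar, on the turntable's axis, 220 mm above the bench: a wooden bar 70 mm long, 14 mm thick and 32 mm tall (16 mm above and below this point) on a 16 mm post. The bar runs along this point's x axis; -x points to the square box; z up. It turns with the turntable. Nothing else on the turntable stands higher than 180 mm above the bench
- square_box (a point): centre of the open top of the square wooden box on the turntable, 52 by 52 mm, 88 mm tall, top 130 mm above the bench, 66 mm from the turntable's axis, fixed to it; pencils stand in it. Axes as handle. The other three pots are round, 54 mm across, as tall and of the same wood, fixed at quarter turns on the 200 mm turntable, with tools fixed in them
- tape: bystander: yellow tape measure about 82 by 34 by 62 mm, standing on the bench; origin at the centre of its underside
- wrench: bystander: steel wrench lying on the bench, about 180 mm long along its x axis; origin on its underside
- glue: bystander: white glue bottle, 52 mm across, 130 mm tall, upright; origin at the centre of its underside

How it is judged:
By the outcome, as a careful person would: the job done as asked, in the order asked, and still so for the second after the job is handed in, while the arm keeps its last pose, push and grip.
It also fails if it takes over 59 s, if anything falls off the work surface, if the arm or the gripper's body presses on something with over 40 N, if the wrist force passes 120 N, or if a joint passes its speed limit or range.

## Working session

There is one attempt and no reset: what is moved stays moved. The work goes in short steps, each a Python script; the robot and the scene stay as the last script left them, time stands still between calls to the robot, and variables do not carry over. Pictures are saved under pics/ and viewed, at most 10 in all, crops included, and the job is handed in when it is done.

```bash
ls; mkdir -p pics; python3 - <<'E'
from station import env, viewer, search_frame, tip_of
import cv2, numpy as np
for c in ("side","top"):
    im,d=viewer.read_camera(c); cv2.imwrite(f"pics/{c}0.png",im[:,:,::-1]); np.save(f"pics/{c}_d.npy",d)
    i=viewer.camera_info(c); print(c,np.round(i["eye"],3),np.round(i["rotation"],3).tolist(),np.round(i["intrinsics"],1).tolist(),i["dist_coeffs"])
    for n in ("base","clamp_grip","handle","square_box","tape","wrench","glue"):
        print(c,n,[(np.round(r["at"],3).tolist(),round(r["score"],2)) for r in tip_of(c,n)[:3]])
s=env.sense(); print(s["t"],s["ee_pos"],s["tcp_rot"],s["gripper_width"])
E
```

```text
pics
side [0.223 0.942 0.931] [[-0.949, 0.211, -0.234], [-0.314, -0.579, 0.752], [0.023, 0.787, 0.616]] [[464.9, 0.0, 323.1], [0.0, 464.9, 200.7], [0.0, 0.0, 1.0]] [-0.00841732  0.          0.          0.          0.        ]
side base [([0.621, 0.075, 0.002], 0.83), ([0.67, 0.112, 0.13], 0.4)]
side clamp_grip [([0.44, 0.112, 0.059], 0.66), ([0.436, -0.372, -0.002], 0.57)]
side handle [([0.622, 0.073, 0.223], 0.56)]
side square_box [([0.667, 0.111, 0.13], 0.89)]
side tape [([0.429, 0.349, 0.001], 0.55)]
side wrench [([0.437, -0.374, -0.003], 0.55)]
side glue [([0.616, -0.398, 0.002], 0.88), ([0.438, -0.372, 0.002], 0.34)]
top [0.375 0.007 1.664] [[0.008, 0.995, -0.096], [-1.0, 0.009, 0.013], [0.013, 0.096, 0.995]] [[487.7, 0.0, 312.7], [0.0, 487.7, 203.3], [0.0, 0.0, 1.0]] [-0.05617188  0.          0.          0.          0.        ]
top base [([0.622, 0.072, -0.001], 0.98), ([0.442, 0.119, 0.057], 0.33)]
top clamp_grip [([0.442, 0.12, 0.056], 0.55)]
top handle [([0.621, 0.068, 0.22], 0.91)]
top square_box [([0.673, 0.119, 0.132], 0.83)]
top tape [([0.428, 0.353, 0.0], 0.69)]
top wrench [([0.438, -0.377, -0.004], 0.6), ([0.618, -0.403, 0.0], 0.58)]
top glue [([0.617, -0.404, 0.0], 0.58)]
0.8 [ 0.26128811 -0.59520621  0.21462498] [[ 9.15651714e-01  4.01972559e-01 -3.36056225e-05]
 [ 4.01972552e-01 -9.15651708e-01 -1.29334995e-04]
 [-8.27601646e-05  1.04917272e-04 -9.99999991e-01]] 0.0919874127633352
```

View pics/side0.png

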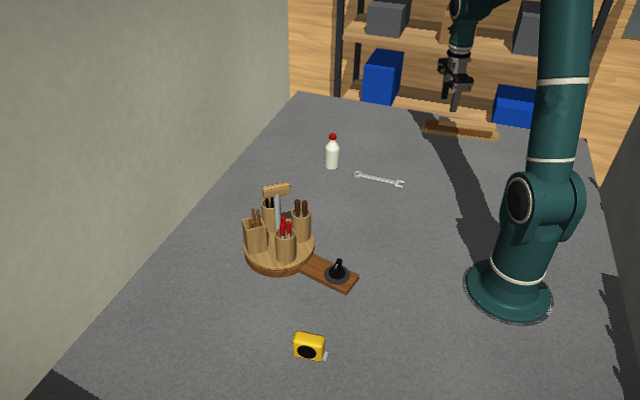

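View pics/top0.png

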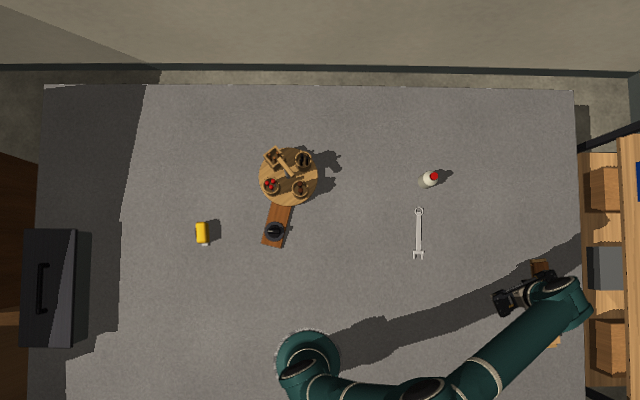

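```bash
python3 - <<'E'
import cv2
a=cv2.imread("pics/top0.png");cv2.imwrite("pics/topc.png",cv2.resize(a[120:290,200:330],None,fx=4,fy=3.5,interpolation=cv2.INTER_CUBIC)[:600])
E
```

```text
(no output)
```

The side view shows the caddy at about (280,240), with the square box at its back left (255,237) and the knob on the tongue at (338,270). The top view agrees: box (275,157), knob (275,231). The tape, wrench and glue bottle are all well clear of it.

View pics/topc.png

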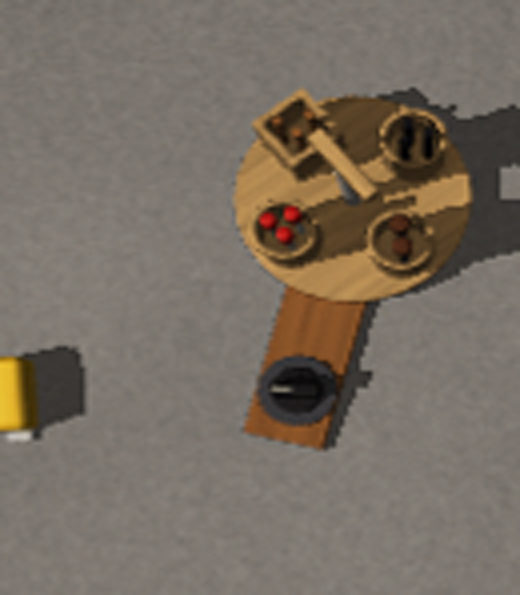

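```bash
cat > h.py <<'E'
import numpy as np, cv2
from station import env, effector, solver, viewer, workorder, search_frame, tip_of
def rot(a): # tool down, tool y (closing line) at world angle a
    y=np.array([np.cos(a),np.sin(a),0]); z=np.array([0,0,-1.]); return np.column_stack([np.cross(y,z),y,z])
def world(c,d):
    i=viewer.camera_info(c); h,w=d.shape; u,v=np.meshgrid(np.arange(w),np.arange(h))
    n=cv2.undistortPoints(np.stack([u,v],-1).reshape(-1,1,2).astype(float),i["intrinsics"],np.array(i["dist_coeffs"])).reshape(h,w,2)
    return np.stack([n[...,0]*d,-n[...,1]*d,-d],-1)@np.array(i["rotation"]).T+i["eye"]
def bar(c,p,zlo,zhi,r,d=None):
    """centre and direction (mod pi) of the points within r of p between the heights"""
    if d is None: d=viewer.read_camera(c)[1]
    P=world(c,d)[d>0]; Q=P[(np.hypot(*(P[:,:2]-p).T)<r)&(P[:,2]>zlo)&(P[:,2]<zhi)]
    if len(Q)<4: return len(Q),None
    (x,y),(w,h),a=cv2.minAreaRect((Q[:,:2]*1000).astype(np.float32))
    e=np.linalg.svd(Q[:,:2]-Q[:,:2].mean(0))[2][0]
    return len(Q),np.round([x/1000,y/1000],4),round(w),round(h),a,"pca",round(np.degrees(np.arctan2(e[1],e[0]))%180,1),"z",np.round(np.median(Q[:,2]),4)
E
python3 - <<'E'
from h import *
for c in("side","top"):
    d=np.load(f"pics/{c}_d.npy")
    print(c,"handle",bar(c,[.622,.072],.2,.25,.05,d)); print(c,"knob",bar(c,[.441,.117],.043,.08,.03,d),bar(c,[.441,.117],.055,.08,.03,d))
    print(c,"disc",bar(c,[.441,.117],.025,.08,.035,d))
    P=world(c,d)[(d>0)]; Q=P[(P[:,2]>.010)&(P[:,2]<.022)&(np.hypot(*(P[:,:2]-[.441,.117]).T)<.08)]
    e=np.linalg.svd(Q[:,:2]-Q[:,:2].mean(0))[2][0]; print("tongue",np.degrees(np.arctan2(e[1],e[0]))%180,len(Q))
for a in range(0,360,30):
    try: q=solver.inverse_kinematics([.441,.117,.036],rot(np.radians(a)));q2=solver.inverse_kinematics([.622,.072,.201],rot(np.radians(a)))
    except Exception as e: q=q2=None;print(e)
    print(a,None if q is None else np.round(q,2),None if q2 is None else np.round(q2,2))
E
```

```text
side handle (342, array([0.6204, 0.0733]), 69, 19, 38.02177047729492, 'pca', np.float64(39.5), 'z', np.float64(0.2245))
side knob (102, array([0.4363, 0.1174]), 44, 15, 88.48332977294922, 'pca', np.float64(86.3), 'z', np.float64(0.059)) (72, array([0.4365, 0.1176]), 43, 14, 89.50511169433594, 'pca', np.float64(89.2), 'z', np.float64(0.0607))
side disc (249, array([0.4375, 0.1217]), 53, 59, 87.69871520996094, 'pca', np.float64(67.7), 'z', np.float64(0.0343))
tongue 163.8094537075964 699
top handle (129, array([0.6216, 0.0719]), 70, 15, 40.09857177734375, 'pca', np.float64(39.7), 'z', np.float64(0.2363))
top knob (63, array([0.4371, 0.1164]), 13, 40, 0.23753474652767181, 'pca', np.float64(88.8), 'z', np.float64(0.0618)) (60, array([0.4371, 0.1164]), 13, 40, 0.23753474652767181, 'pca', np.float64(86.5), 'z', np.float64(0.0622))
top disc (227, array([0.4384, 0.117 ]), 60, 64, 0.4405290186405182, 'pca', np.float64(78.1), 'z', np.float64(0.0321))
tongue 166.38923304280829 439
0 [ 0.21  0.54 -0.65  2.15  0.57  0.62 -0.85] [ 0.31  0.54 -0.67  1.64  0.37  1.09 -0.46]
30 [ 0.22  0.55 -0.66  2.
[... 283 characters left out ...]
 0.87  0.91] [ 0.64  0.88 -1.33  1.62  0.87  1.35  1.28]
150 [ 0.65  1.01 -1.33  2.13  1.17  1.1   1.3 ] [ 0.64  0.88 -1.33  1.62  0.87  1.35  1.8 ]
180 [ 0.65  1.01 -1.33  2.13  1.17  1.1   1.82] [ 0.64  0.88 -1.33  1.62  0.87  1.35  2.32]
210 [-1.04  0.6   0.88  2.23 -0.79  0.66 -2.2 ] [-0.02  0.45 -0.19  1.67  0.1   1.03 -2.87]
240 [-0.04  0.47 -0.34  2.17  0.3   0.55 -2.7 ] [ 0.06  0.47 -0.3   1.66  0.16  1.04 -2.39]
270 [ 0.04  0.49 -0.44  2.16  0.38  0.56 -2.25] [ 0.13  0.48 -0.41  1.66  0.21  1.05 -1.91]
300 [ 0.15  0.52 -0.58  2.15  0.51  0.6  -1.84] [ 0.19  0.5  -0.49  1.65  0.26  1.06 -1.42]
330 [ 0.26  0.57 -0.72  2.15  0.63  0.64 -1.42] [ 0.25  0.52 -0.57  1.65  0.31  1.07 -0.94]
```

The crop shows the knob's bar running across the tongue, with its white mark at (280,390), towards +y. The -x end is therefore about 88° and the tongue about 166.4°, which puts the clamp near 1.36 rad. The handle bar points at about 40° towards the square box.

Knob top (62 mm), handle top (236 mm) and axis distance (189 mm) all match the given sizes. Next I approach and grip the knob.

```bash
python3 - <<'E'
from h import *
R=rot(np.radians(-1.5))
env.reach([.40,-.2,.30],R); env.reach([.437,.117,.20],R)
s=env.sense(); print(s["t"],np.round(s["joint_positions"],3),np.round(s["ee_pos"],4))
env.movel([.437,.117,.039],rate=.1)
s=env.sense(); print(s["t"],np.round(s["wrist_force"],1),np.round(s["ee_pos"],4))
effector.grasp(15)
s=env.sense(); print(s["t"],s["gripper_width"],s["grasp_force"],np.round(s["wrist_force"],1),np.round(s["moment"],2),np.round(s["joint_positions"],3))
E
```

```text
3.6417 [ 0.411  0.259 -0.836  2.04   0.238  0.94  -0.579] [0.4376 0.1157 0.2   ]
5.4 [-0.4 -0.   0.7] [0.4374 0.1171 0.0395]
6.5583 0.014032764799396236 14.997067004442215 [ 2.3 -0.1 -0.9] [-0.03 -0.41 -0.04] [ 0.2    0.527 -0.637  2.16   0.545  0.615 -0.856]
```

```bash
python3 - <<'E'
from h import *
q0=np.array(env.sense()["joint_positions"]); tgt=0
for d in [20,40,55,65,70,73,76,79,82,85,88,91]:
    q=q0.copy(); q[6]+=np.radians(d); env.goto_joints(q); s=env.sense()
    y=s["tcp_rot"][:,1] if hasattr(s["tcp_rot"],"shape") else np.array(s["tcp_rot"])[:,1]
    print(d,round(s["t"],2),"yaw",round(np.degrees(np.arctan2(y[1],y[0])),2),"F",np.round(s["wrist_force"],1),"M",np.round(s["moment"],2),round(s["gripper_width"],4),round(np.degrees(s["joint_positions"][6]-q0[6]),1))
    if abs(s["moment"][2])>.7 or np.linalg.norm(s["wrist_force"])>25: break
E
```

```text
20 6.98 yaw 18.34 F [ 1.2  0.7 -2.1] M [-0.1  -0.3   0.11] 0.014 19.8
40 7.41 yaw 38.24 F [ 2.7  0.5 -2.2] M [-0.01 -0.43  0.1 ] 0.0139 39.7
55 7.77 yaw 53.18 F [ 2.8  0.2 -2.6] M [ 0.02 -0.46  0.11] 0.0139 54.7
65 8.06 yaw 63.14 F [ 2.2  0.4 -2.4] M [ 0.04 -0.52  0.06] 0.0138 64.6
70 8.31 yaw 68.19 F [ 1.9  0.9 -2.2] M [ 0.06 -0.61  0.1 ] 0.0142 69.7
73 8.56 yaw 71.28 F [ 2.9  0.  -2.1] M [ 0.13 -0.65  0.06] 0.0136 72.8
76 8.81 yaw 74.33 F [ 2.3 -0.1 -3.1] M [ 0.14 -0.76  0.1 ] 0.0139 75.8
79 9.06 yaw 77.27 F [ 3.3  0.7 -2.9] M [ 0.22 -0.76 -0.33] 0.0142 78.8
82 9.31 yaw 80.29 F [ 1.4  1.4 -1.8] M [ 0.32 -0.66 -0.45] 0.0145 81.8
85 9.56 yaw 83.32 F [ 1.9  1.  -2.1] M [ 0.29 -0.62 -0.57] 0.0158 84.8
88 9.81 yaw 86.33 F [ 1.5  1.4 -1.2] M [ 0.38 -0.55 -0.55] 0.0167 87.8
91 10.06 yaw 89.33 F [ 2.4  0.4 -2.2] M [ 0.41 -0.61 -0.55] 0.0177 90.8
```

The moment about z reversed at a yaw of about 77°, which puts the bar at 167°, along the tongue, so the end stop is reached. I ease back the overshoot, release, and check.

```bash
python3 - <<'E'
from h import *
q=np.array(env.sense()["joint_positions"]); q[6]-=np.radians(11.5); env.goto_joints(q)
s=env.sense(); print(np.round(s["moment"],2),s["gripper_width"])
effector.release(); p=np.array(env.sense()["ee_pos"]); env.movel([p[0],p[1],.33],rate=.25)
R=rot(np.radians(-50.2)); env.reach([.45,-.12,.33],R)
for c in("side","top"):
    im,d=viewer.read_camera(c); cv2.imwrite(f"pics/{c}1.png",im[:,:,::-1])
    print(c,"knob",bar(c,[.437,.117],.055,.08,.03,d)); print(c,"handle",bar(c,[.621,.0725],.2,.25,.05,d))
    print([np.round(r["at"],3).tolist() for r in tip_of(c,"square_box")[:2]])
s=env.sense(); print(s["t"],np.round(s["joint_positions"],3))
E
```

```text
[ 0.5  -0.03 -0.3 ] 0.014208069617492542
side knob (77, array([0.4367, 0.1183]), 18, 41, 70.53474426269531, 'pca', np.float64(166.2), 'z', np.float64(0.0604))
side handle (342, array([0.6197, 0.0734]), 70, 17, 39.70891189575195, 'pca', np.float64(39.0), 'z', np.float64(0.224))
[[0.669, 0.112, 0.128], [0.437, 0.114, 0.056]]
top knob (54, array([0.4374, 0.1166]), 14, 41, 77.9293212890625, 'pca', np.float64(166.5), 'z', np.float64(0.0617))
top handle (129, array([0.6217, 0.0718]), 70, 15, 38.75261688232422, 'pca', np.float64(39.7), 'z', np.float64(0.2358))
[[0.676, 0.118, 0.129]]
14.5833 [ 0.737  0.084 -0.575  1.857  0.048  1.215 -0.729]
```

The knob now lies along the tongue at 166.4° in both views, so the clamp is released. Next I grip the handle and turn it about 127° anticlockwise.

```bash
python3 - <<'E'
from h import *
yaw=lambda s:np.degrees(np.arctan2(np.array(s["tcp_rot"])[1,1],np.array(s["tcp_rot"])[0,1]))
R=rot(np.radians(-50.4)); env.reach([.621,.0725,.31],R); env.movel([.621,.0725,.203],R,rate=.1)
effector.grasp(20); env.pause(.3); s=env.sense()
print(s["t"],s["gripper_width"],np.round(s["wrist_force"],1),np.round(s["moment"],2),np.round(s["joint_positions"],3),yaw(s),np.round(s["ee_pos"],4))
q0=np.array(s["joint_positions"]); y0=yaw(s); D=76.4-y0; print("D",D)
for f in np.linspace(0,1,8)[1:]:
    q=q0.copy(); q[6]+=np.radians(D*f); env.goto_joints(q); s=env.sense()
    print(round(s["t"],2),round(yaw(s),2),"F",np.round(s["wrist_force"],1),"Mz",round(s["moment"][2],2),round(s["gripper_width"],4))
    if abs(s["moment"][2])>.6: print("drag"); break
env.pause(.3)
for c in("side","top"):
    im,d=viewer.read_camera(c); cv2.imwrite(f"pics/{c}2.png",im[:,:,::-1])
    print([(np.round(r["at"],3).tolist(),round(r["score"],2)) for r in tip_of(c,"square_box")[:2]], "knob",bar(c,[.437,.117],.055,.08,.03,d))
s=env.sense(); print(s["t"],yaw(s),np.round(s["ee_pos"],4))
E
```

```text
18.2583 0.01522507773148352 [ 4.  -3.1 -2.3] [-0.72 -1.01 -0.  ] [ 0.336  0.548 -0.704  1.642  0.391  1.095 -1.358] -50.44112470437412 [0.6216 0.0716 0.203 ]
D 126.84112470437412
18.66 -32.53 F [ 2.8 -2.8 -1.2] Mz 0.01 0.0149
19.06 -14.5 F [ 3.4 -2.9 -2.6] Mz 0.04 0.015
19.46 3.57 F [ 4.2 -3.2 -1.9] Mz 0.03 0.0147
19.86 21.69 F [ 4.1 -2.9 -2.3] Mz 0.05 0.0149
20.26 39.82 F [ 4.5 -2.6 -2.3] Mz -0.04 0.0149
20.66 57.94 F [ 5.5 -2.1 -2.2] Mz 0.02 0.0149
21.06 76.07 F [ 5.6 -2.1 -2.4] Mz 0.05 0.0151
[([0.556, 0.085, 0.132], 0.91)] knob (82, array([0.436 , 0.1172]), 16, 42, 76.2968521118164, 'pca', np.float64(167.2), 'z', np.float64(0.0603))
[([0.559, 0.091, 0.132], 0.92), ([0.429, 0.354, -0.002], 0.67)] knob (54, array([0.4374, 0.1163]), 14, 40, 77.51657104492188, 'pca', np.float64(166.0), 'z', np.float64(0.0624))
21.5583 76.05804206623561 [0.6222 0.0718 0.203 ]
```

```bash
python3 - <<'E'
from h import *
for c in("side","top"):
    im,d=viewer.read_camera(c); P=world(c,d); ok=d>0
    print(c,"box",bar(c,[.558,.088],.122,.136,.042,d)); print(c,"handle",bar(c,[.621,.0725],.215,.24,.045,d))
    m=ok&(P[...,2]>.222)&(P[...,2]<.24)&(np.hypot(P[...,0]-.6215,P[...,1]-.072)<.045); print(m.sum(),np.argwhere(m).mean(0))
a=cv2.imread("pics/side2.png")[150:310,220:380]; b=cv2.imread("pics/top2.png")[130:260,230:340]
a=cv2.resize(a,(400,400),interpolation=cv2.INTER_CUBIC); b=cv2.resize(b,(338,400),interpolation=cv2.INTER_CUBIC)
cv2.imwrite("pics/c2.png",np.hstack([a,b]))
E
```

```text
side box (210, array([0.5562, 0.0888]), 56, 57, 74.37779235839844, 'pca', np.float64(38.0), 'z', np.float64(0.1282))
side handle (221, array([0.6199, 0.0758]), 66, 43, 8.784314155578613, 'pca', np.float64(178.1), 'z', np.float64(0.23))
172 [188.63953488 277.66860465]
top box (77, array([0.5586, 0.0899]), 53, 52, 74.77865600585938, 'pca', np.float64(28.9), 'z', np.float64(0.1306))
top handle (0, None)
0 [nan nan]<stdin>:5: RuntimeWarning: Mean of empty slice.
  ret = um.true_divide(
```

View pics/c2.png

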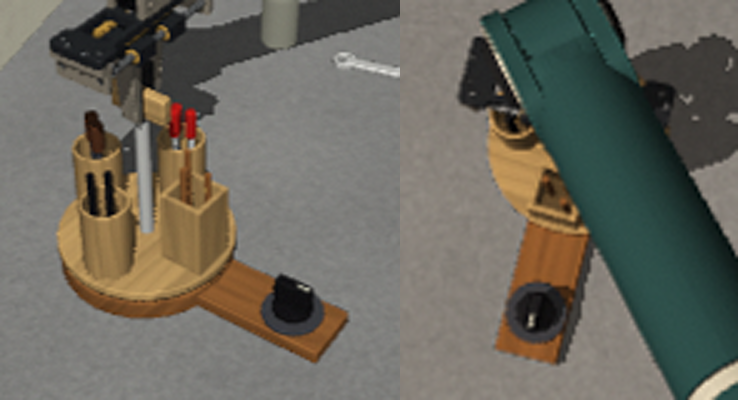

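The crop shows the square box at the front, next to the tongue, and still held. The box edges read about 164.6°, and the 15 mm opening hints at a small misalignment in the grip. I squeeze harder to seat the bar and re-measure more carefully.

```bash
python3 - <<'E'
from h import *
yaw=lambda s:np.degrees(np.arctan2(np.array(s["tcp_rot"])[1,1],np.array(s["tcp_rot"])[0,1]))
def meas():
    for c in("side","top"):
        o=[]; 
        for _ in range(4):
            d=viewer.read_camera(c)[1]; b=bar(c,[.558,.088],.122,.136,.042,d); P=world(c,d)
            # tongue side edges: rect over tongue top points
            m=(d>0)&(P[...,2]>.013)&(P[...,2]<.022)&(np.hypot(P[...,0]-.437,P[...,1]-.117)<.09)
            r=cv2.minAreaRect((P[m][:,:2]*1000).astype(np.float32)); o.append([b[4],*b[1]*1000,r[2]])
        print(c,"box rect, centre, tongue rect",np.round(np.mean(o,0),1),np.round(np.std(o,0),1))
meas()
for g in(40,55):
    effector.grasp(g); env.pause(.3); s=env.sense(); print(g,s["t"],s["gripper_width"],s["grasp_force"],yaw(s),np.round(s["moment"],2),np.round(s["wrist_force"],1))
meas()
E
```

```text
side box rect, centre, tongue rect [ 75.  557.1  89.9  76.4] [2.5 0.3 0.8 0.5]
top box rect, centre, tongue rect [ 74.8 558.3  89.5  76.5] [0.4 0.1 0.2 0.2]
40 22.575 0.014276182579232211 39.997478909790516 76.04799388902134 [-0.41 -1.4   0.04] [ 5.3 -1.6 -2.7]
55 23.0917 0.013881034252844222 54.925991892814636 76.04233119661883 [-0.41 -1.39 -0.05] [ 5.9 -2.  -2.9]
side box rect, centre, tongue rect [ 74.9 557.2  89.1  76.4] [0.8 0.4 0.4 1.1]
top box rect, centre, tongue rect [ 76.  558.   88.7  76.3] [0.8 0.2 0.2 0.2]
```

```bash
python3 - <<'E'
from h import *
yaw=lambda s:np.degrees(np.arctan2(np.array(s["tcp_rot"])[1,1],np.array(s["tcp_rot"])[0,1]))
s=env.sense()
for _ in range(3):
    q=np.array(s["joint_positions"]) if _==0 else q
    q[6]+=np.radians(76.5-yaw(s)); env.goto_joints(q); env.pause(.5); s=env.sense(); print(yaw(s))
o=[]
for _ in range(5):
    d=viewer.read_camera("top")[1]; b=bar("top",[.558,.088],.122,.136,.042,d); o.append([b[4],*b[1]*1000])
print(np.mean(o,0),bar("top",[.437,.117],.055,.08,.03,d))
for n in("tape","wrench","glue"): print(n,[np.round(r["at"],3).tolist() for r in tip_of("top",n)[:1]])
s=env.sense(); print(s["t"],yaw(s),s["gripper_width"],s["grasp_force"],np.round(s["wrist_force"],1),np.round(s["moment"],2),np.abs(s["joint_velocities"]).max())
E
```

```text
76.48781152808705
76.5112234316411
76.50127465259807
[ 75.78243103 558.04        88.42      ] (55, array([0.4375, 0.1167]), 14, 41, 75.42892456054688, 'pca', np.float64(166.6), 'z', np.float64(0.0619))
tape [[0.431, 0.355, -0.001]]
wrench [[0.436, -0.378, 0.0]]
glue [[0.615, -0.403, -0.002]]
26.1417 76.50036080353557 0.013903618752048182 54.92742598056793 [ 4.6 -2.4 -2.7] [-0.59 -1.17 -0.02] 0.0015266180659945178
```

The knob is still at its stop, the box is in line with the tongue to within about 0.5°, the grip holds, and the tape, wrench and glue haven't moved. I hand the job in.

```bash
python3 -c "
from station import workorder
print(workorder.finish_job())"
```

```text
the job is handed in; nothing more can be done
None
```

I turned the clamp knob anticlockwise to its end stop, then turned the caddy until the square box was at the front, within about 1° of the tongue, and handed the job in at about 26 s with the gripper still holding the handle; no verdict came back.

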